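Stand up the purple-tube sign plate at the blood-drawing table

ROBOT

A 7-joint arm with a two-finger parallel gripper is mounted at the origin on the work surface. World frame = base frame: x ahead of the robot, y to its left, z up, the work surface at z = 0. Lengths are in mm, angles in rad, forces in N, time in s.
With the tool pointing down it reaches from about 400 to 875 mm from the base axis. Payload 19.3 kg.
Tool frame: the origin (TCP) lies at the very end of the fingers, on their centre line; the grasp point (between the pads) lies 19 mm behind it (grip_point_offset is the z of the grasp point in the tool frame, in mm); z points along the fingers, y is the line along which they close (so a half turn about z gives the same grasp; the last joint's range is limited). The gripper opens to 85 mm and grips with 20 to 120 N. Pads are 22 mm wide; open, the fingers measure 114 mm over their backs; the gripper's body (76 mm by 85 mm) begins 54 mm behind the grasp point. The pads swing forward as they close: fully open they stand 13 mm farther back than shut.
Start: joints at [-1.2, 0.521, -0.036, 1.599, 0.021, 1.021, -0.113], TCP at [266.681, 565.24, 231.291] pointing down, gripper open.
Joint ranges: [-2.91, 2.91], [-0.3, 2.13], [-1.5, 1.42], [0.17, 2.43], [-1.26, 4.41], [0.16, 1.93], [-2.52, 2.52]. Speed limits (rad/s): [1.89, 1.89, 2.39, 2.39, 3.01, 3.01, 3.01].

INTERFACE

Orientations are given as a 3x3 rotation matrix whose columns are the frame's x, y, z axes.
In Python, from workcell import movep, movel, goto_joints, open_gripper, clamp, wait, inverse_kinematics, read_state, camera, PlanningError, finish_job, grip_point_offset gives the robot as it stands. Calls block until the motion is done:
- movep(position, orientation): joint-space move of the TCP to a pose.
- movel(position, frame=None, max_speed=150, guard=None): straight line of the TCP; frame=None keeps the orientation; max_speed is the mean speed in mm/s. With guard (N) it stops when the force on the tool has changed by that much, and returns True; else False.
- goto_joints(angles): joint-space move.
- open_gripper() and clamp(): open the fingers fully, or close them until they stop; the grip force is fixed at half the most.
- wait(seconds).
- inverse_kinematics(position, orientation): joint angles nearest the present ones, or None.
- read_state(): the state.
- camera(name): name is "side" or "top" or "wrist"; returns a dict with "image" (400x640x3 uint8, blue, green, red), "range_z" (400x640 float32, mm along the optical axis (not along the pixel's ray), 0 where there is no reading), "fx", "fy", "cx", "cy" (pixels), "dist_coeffs" ([k1, k2, p1, p2, k3] as OpenCV has them; the pictures are not rectified), "cam_to_world" (4x4, takes a point from camera to world coordinates). Camera axes: x right, y up, looking along -z (the intrinsics and any distortion apply to the point x, -y, -z); pixel columns grow to the right and rows downward; lengths in mm; the calibration is good to about 2 mm. A picture is of the moment at which its call begins.
A pose or a line that the arm cannot do raises PlanningError and nothing moves.
- finish_job(): hands the job in; it is judged then, once.
The state is a dict: "time": time; "qpos": joint angles; "qvel": joint speeds; "joint_efforts": joint torques, N m; "eef_pos": TCP position; "tool_rot": TCP orientation; "ft_force": force on the tool from outside, world axes, zero at the start; "torque": the same for the moment, N m; "finger_gap": finger opening in mm; "gripper_force": force on a finger pad.
Only numpy, scipy, OpenCV 4.12 (cv2) and the standard library are available. Lean on these libraries where they do the work, as an engineer would, in place of code of your own. Each camera call takes 0.05 s, during which the arm holds its last target. There are 200 camera calls.

TASK

The next patient needs purple-cap tubes: tip the purple sign plate upright on the white sign stand, by pushing its overhanging end up and over so that it turns on its edge beside the metal fence, and leave it standing there, leaning on the fence. That edge stays down on the stand: do not lift the plate off. Leave the red and amber signs lying where they are.

Things in the scene. Friction and masses are not known exactly. Their poses are not given: they have to be found in the camera images.
- stand: White fixed stand: platform 310 mm wide (y), flat top 60 mm above the table, vertical front wall at x = -85 mm, grey metal fence along the other side, 100 mm high, leaning back (to +x) 9 degrees. Origin: on the table under the middle of the foot line of the fence's front face. x: level, from platform to fence. Three signs lie on it side by side, 100 mm apart in y, in any order.
- purple_sign: Purple plate 115 x 80 x 10 mm (x, y, z), about 100 g, loose, face down. Origin: middle of its lower edge beside the fence, on which it turns, 2 to 14 mm short of the fence's foot. x points to the fence; the other end (x = -115 mm) overhangs the platform's front by 32 to 44 mm, free below. z up. Standing, x points down and the old top face leans on the fence, about 9 degrees past vertical.
- red_sign: Red sign plate of the same size, with the same axes and origin, lying likewise on the stand: to be left alone.
- amber_sign: Amber (orange-yellow) sign plate of the same size, with the same axes and origin, lying likewise on the stand: to be left alone.
Not all that is in view belongs to the job. Of the things shaped like the purple_sign, the purple one is meant.

How it is judged:
By the outcome, as a careful person would: the job done as asked, in the order asked, and still so for the second after the job is handed in, with the robot touching nothing.
It also fails if it takes over 40 s, if anything falls off the work surface, if the arm or the gripper's body presses on something with over 40 N, if the wrist force passes 120 N, or if a joint passes its speed limit or range.

## Working session

There is one attempt and no reset: what is moved stays moved. The work goes in short steps, each a Python script; the robot and the scene stay as the last script left them, time stands still between calls to the robot, and variables do not carry over. Pictures are saved under pics/ and viewed, at most 10 in all, crops included, and the job is handed in when it is done.

```bash
mkdir -p pics; ls; cat > h.py <<'E'
import numpy as np, cv2
from workcell import *
def cloud(c):
    z=c["range_z"]; h,w=z.shape
    K=np.array([[c["fx"],0,c["cx"]],[0,c["fy"],c["cy"]],[0,0,1]])
    u,v=np.meshgrid(np.arange(w),np.arange(h))
    p=cv2.undistortPoints(np.stack([u,v],-1).reshape(-1,1,2).astype(np.float64),K,np.array(c["dist_coeffs"],float)).reshape(h,w,2)
    P=np.stack([p[...,0]*z,-p[...,1]*z,-z,np.ones_like(z)],-1)
    W=(P@np.array(c["cam_to_world"]).T)[...,:3]; W[z==0]=np.nan
    return W
E
python3 - <<'E'
from h import *
for n in("top","side"):
    c=camera(n); cv2.imwrite(f"pics/{n}1.png",c["image"]); np.savez(f"{n}1.npz",W=cloud(c),im=c["image"])
print(read_state()["time"])
E
```

```text
pics
0.1
```

View pics/top1.png

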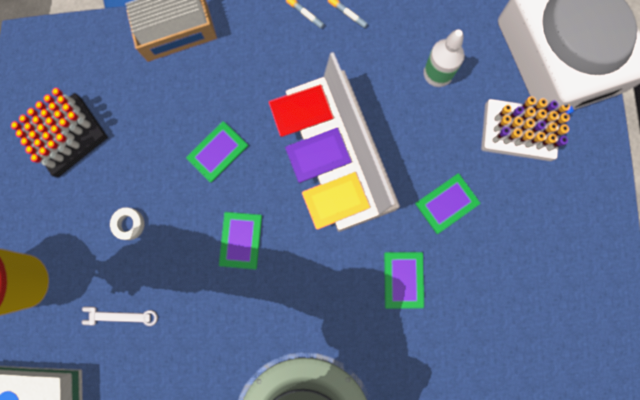

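View pics/side1.png

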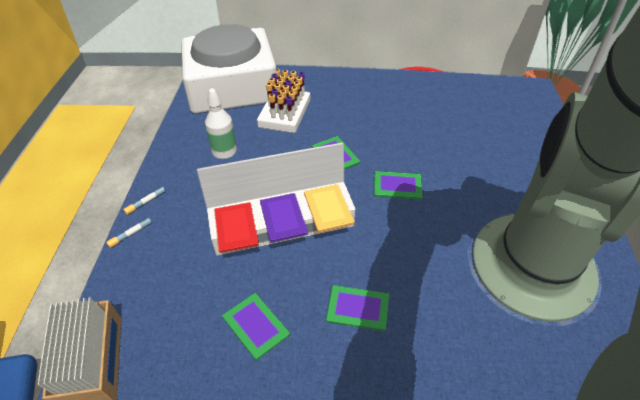

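The top view shows the stand with red at (302,110), purple at (320,155) and amber at (337,200). Four green-bordered purple cards lie on the table at (217,151), (240,240), (448,203) and (404,280). The unbordered purple plate on the stand, between red and amber and beside the fence, is the one meant.

```bash
python3 - <<'E'
from h import *
d=np.load("top1.npz");im=d["im"];W=d["W"]
cv2.imwrite("pics/crop.png",cv2.resize(im[40:240,180:500],None,fx=2.4,fy=2.4,interpolation=cv2.INTER_CUBIC))
hsv=cv2.cvtColor(im,cv2.COLOR_BGR2HSV)
roi=np.zeros(im.shape[:2],bool);roi[50:235,262:400]=1
for n,lo,hi in(("purple",120,150),("red",0,8),("amber",15,32)):
    m=roi&(hsv[...,0]>=lo)&(hsv[...,0]<=hi)&(hsv[...,1]>110)&(hsv[...,2]>100)&(W[...,2]>62)&(W[...,2]<80)
    p=W[m]; r=cv2.minAreaRect(p[:,:2].astype(np.float32))
    print(n,m.sum(),np.median(p,0).round(1),[np.round(x,1) for x in r], cv2.boxPoints(r).round(0).tolist())
m=roi&(hsv[...,1]<60)&(W[...,2]>50)
p=W[m];
f=p[p[:,2]>90]; print("fence",len(f),f[:,2].max())
c=f.mean(0);n=np.linalg.svd(f-c)[2][2] if len(f)<9000 else 0;print(c,n)
pl=p[abs(p[:,2]-60)<4];r=cv2.minAreaRect(pl[:,:2].astype(np.float32));print("plat",r)
E
```

```text
purple 2122 [543.8 -43.5  69.7] [array([544.6, -44.4]), array([ 80.6, 112.8]), np.float64(19.4)] [[488.0, -4.0], [525.0, -111.0], [601.0, -84.0], [564.0, 22.0]]
red 1903 [638.8 -14.4  69.9] [array([639.9, -13.5]), array([ 79.9, 110.7]), np.float64(17.5)] [[585.0, 27.0], [618.0, -78.0], [695.0, -54.0], [661.0, 51.0]]
amber 2243 [450.7 -77.2  69.7] [array([451.1, -77.8]), array([ 80.5, 114.4]), np.float64(19.8)] [[394.0, -38.0], [432.0, -145.0], [508.0, -118.0], [470.0, -10.0]]
fence 2289 163.8765697319451
[ 566.36764903 -125.21569325  133.1639552 ] [ 0.31807964 -0.92822645 -0.19292746]
plat ((560.3098754882812, -91.86369323730469), (310.6177978515625, 132.71913146972656), 18.796632766723633)
```

View pics/crop.png

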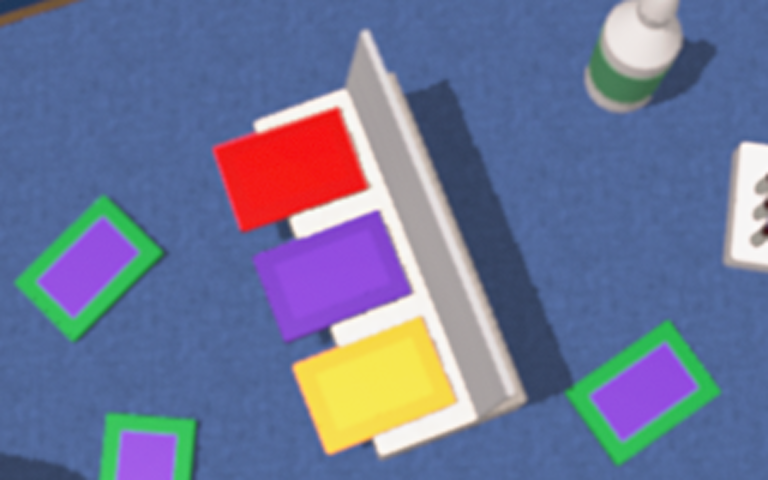

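Purple is confirmed: it has no border, lies on the stand, measures 80.6 x 113, and its top is at z = 70. Now I'll check reachability for pushing from below.

```bash
cat > g.py <<'E'
from h import *
a=np.deg2rad(-70.6); ex=np.array([np.cos(a),np.sin(a),0]); ey=np.array([-ex[1],ex[0],0]); ez=np.array([0,0,1.])
P=np.array([544.6,-44.4,0])+57.5*ex+60*ez
def R(al,sg):
    z=ex*np.cos(al)-ez*np.sin(al); y=sg*ey
    return np.column_stack([np.cross(y,z),y,z])
def tcp(s,z,al):   # upper finger corner at (s,z) from pivot
    return P+s*ex+z*ez-11*(np.sin(al)*ex+np.cos(al)*ez)
def arc(th,r,al): return tcp(-r*np.cos(th),r*np.sin(th),al)
E
python3 - <<'E'
from g import *
print(P)
for sg in(1,-1):
  for ad in(10,20,30,40,50):
    al=np.deg2rad(ad);o=R(al,sg)
    pts=[tcp(-200,60,al),tcp(-180,-12,al),tcp(-97,-14,al)]+[arc(np.deg2rad(t),r,al) for t,r in((20,97),(50,92),(80,86),(100,82))]
    js=[inverse_kinematics(p,o) for p in pts]
    print(sg,ad,[None if j is None else 1 for j in js], [np.round(j,2).tolist() for j in (js[0],js[2],js[-1]) if j is not None])
E
```

```text
[563.69926508 -98.63530283  60.        ]
1 10 [1, 1, 1, 1, 1, 1, 1] [[-1.29, 1.2, 0.55, 1.88, 0.66, 1.12, -1.1], [-1.18, 1.38, 0.6, 1.91, 0.74, 0.89, -1.21], [-1.06, 1.27, 0.77, 2.05, 0.97, 0.73, -1.23]]
1 20 [1, 1, 1, 1, 1, 1, 1] [[-1.27, 1.08, 0.56, 1.93, 0.64, 1.01, -1.04], [-1.14, 1.26, 0.59, 1.97, 0.76, 0.77, -1.17], [-1.04, 1.15, 0.79, 2.08, 0.94, 0.61, -1.11]]
1 30 [1, 1, 1, 1, 1, 1, 1] [[-1.24, 0.97, 0.56, 1.97, 0.6, 0.91, -0.95], [-1.08, 1.13, 0.58, 2.02, 0.76, 0.66, -1.1], [-0.96, 0.98, 0.74, 2.09, 0.93, 0.56, -0.99]]
1 40 [1, 1, 1, 1, 1, 1, 1] [[-1.18, 0.85, 0.56, 2.01, 0.54, 0.81, -0.85], [-1.02, 1.01, 0.58, 2.06, 0.72, 0.55, -0.97], [-0.86, 0.84, 0.68, 2.09, 0.85, 0.53, -0.8]]
1 50 [1, 1, 1, 1, 1, 1, 1] [[-1.1, 0.74, 0.52, 2.03, 0.48, 0.73, -0.72], [-0.93, 0.91, 0.56, 2.08, 0.61, 0.45, -0.77], [-0.74, 0.72, 0.61, 2.06, 0.69, 0.5, -0.54]]
-1 10 [1, 1, 1, 1, 1, 1, 1] [[-0.62, 1.09, -0.38, 1.85, 1.14, 1.8, 1.63], [-0.56, 1.2, -0.22, 1.88, 1.28, 1.61, 1.57], [-0.37, 1.0, -0.19, 2.01, 1.44, 1.57, 1.68]]
-1 20 [1, 1, 1, 1, 1, 1, 1] [[-0.62, 0.98, -0.36, 1.9, 1.1, 1.62, 1.7], [-0.55, 1.09, -0.2, 1.94, 1.26, 1.43, 1.63], [-0.35, 0.89, -0.18, 2.04, 1.4, 1.4, 1.77]]
-1 30 [1, 1, 1, 1, 1, 1, 1] [[-0.6, 0.86, -0.33, 1.94, 1.06, 1.44, 1.78], [-0.52, 0.98, -0.19, 2.0, 1.24, 1.25, 1.7], [-0.31, 0.78, -0.18, 2.06, 1.35, 1.22, 1.89]]
-1 40 [1, 1, 1, 1, 1, 1, 1] [[-0.56, 0.76, -0.32, 1.98, 1.01, 1.27, 1.88], [-0.47, 0.88, -0.18, 2.03, 1.21, 1.08, 1.79], [-0.25, 0.68, -0.19, 2.06, 1.27, 1.06, 2.04]]
-1 50 [1, 1, 1, 1, 1, 1, 1] [[-0.49, 0.67, -0.31, 2.0, 0.95, 1.11, 2.0], [-0.4, 0.79, -0.17, 2.05, 1.16, 0.91, 1.92], [-0.18, 0.61, -0.17, 2.04, 1.14, 0.9, 2.24]]
```

```bash
python3 - <<'E'
from g import *
al=np.deg2rad(30);o=R(al,1)
clamp()
movep(tcp(-200,60,al),o)
movel(tcp(-180,-22,al),max_speed=120)
print(movel(tcp(-97,-22,al),max_speed=80,guard=6))
s=read_state();print(s["time"],s["eef_pos"],tcp(-97,-22,al),s["ft_force"],s["finger_gap"])
c=camera("side");cv2.imwrite("pics/s2.png",cv2.resize(c["image"][100:300,140:460],None,fx=2,fy=2))
E
```

```text
False
4.8 [529.70293845  -1.37438329  28.31921623] [529.65274907  -1.95498039  28.47372056] [ 1.15726845  0.3114625  -0.17841217] -0.14143444581085765
```

View pics/s2.png

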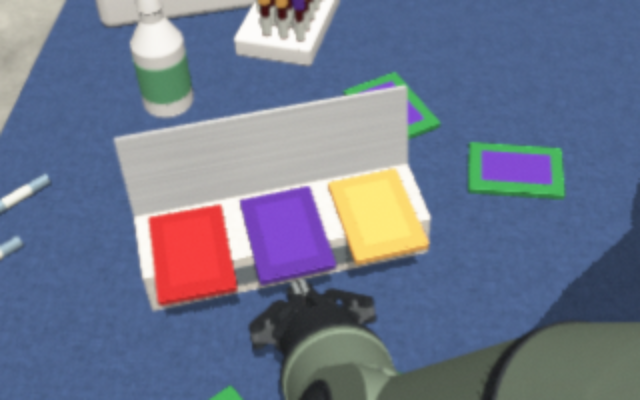

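The closed tip at (300,285) sits under the middle of the purple plate's front edge (about 297 across), clear of red and amber. Now push along the arc.

```bash
python3 - <<'E'
from g import *
al=np.deg2rad(30)
f0=read_state()["ft_force"]
hit=False
for t in(0,12,24,36,48,60,70,78):
    r=97-12*t/78
    hit=movel(arc(np.deg2rad(t),r,al),max_speed=45,guard=15)
    s=read_state();print(t,round(s["time"],2),hit,np.round(s["ft_force"]-f0,1))
    if hit: break
c=camera("side");cv2.imwrite("pics/s3.png",cv2.resize(c["image"][50:300,140:460],None,fx=2,fy=2))
E
```

```text
0 5.49 False [ 0.4  0.4 -0.6]
12 6.09 False [ 0.1 -0.3 -0.9]
24 6.68 False [ 0.1 -0.  -1.3]
36 7.27 False [ 0.5  0.8 -0.6]
48 7.84 False [-0.5  0.1 -0.7]
60 8.41 False [0.9 0.7 0.1]
70 8.9 False [-0.3  0.2 -0.1]
78 9.32 False [ 0.2 -1.  -0.1]
```

View pics/s3.png

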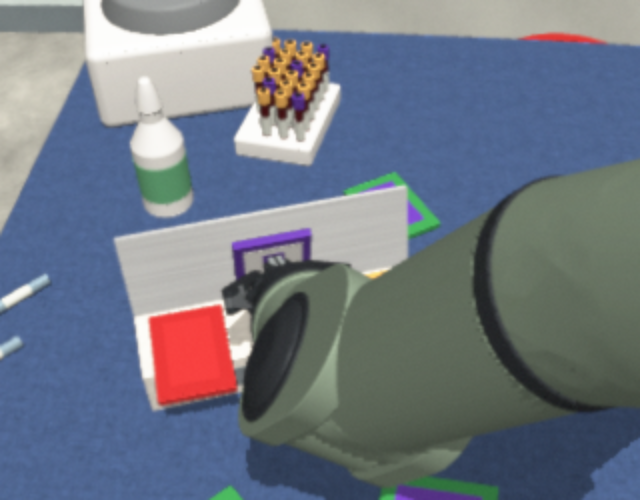

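The plate is up, with its frame at (272,240) in front of the fence. I'll take it over the last degrees gently.

```bash
python3 - <<'E'
from g import *
al=np.deg2rad(30)
for t in(84,90,95,99,103):
    hit=movel(arc(np.deg2rad(t),85,al),max_speed=25,guard=5)
    s=read_state();print(t,round(s["time"],2),hit,np.round(s["ft_force"],1))
    if hit: break
wait(.3)
p=read_state()["eef_pos"]
print((p-P)@ex+11*np.sin(al), p[2]-60+11*np.cos(al))
movel(p-60*ex,max_speed=50)
movel(p-160*ex+60*ez,max_speed=150)
movep(np.array([266.7,400,260]),R(al,1))
wait(.5)
for n in("side","top"):
    c=camera(n)
    if n=="side":cv2.imwrite("pics/s4.png",cv2.resize(c["image"][50:300,140:460],None,fx=2,fy=2)); 
    W=cloud(c);im=c["image"]; hsv=cv2.cvtColor(im,cv2.COLOR_BGR2HSV)
    L=W-P; s=L@ex; y=L@ey; z=L[...,2]
    m=(hsv[...,0]>=120)&(hsv[...,0]<=150)&(hsv[...,1]>90)&(abs(y)<60)&(abs(s)<80)&(z>3)
    print(n,m.sum(),[np.round(np.nanpercentile(v[m],[1,50,99]),1) for v in(s,y,z)])
    for nm,lo,hi in(("red",0,8),("amber",15,32)):
        m=(hsv[...,0]>=lo)&(hsv[...,0]<=hi)&(hsv[...,1]>110)&(abs(y)<160)&(s<20)&(s>-140)&(z>2)&(z<25)
        print(nm,m.sum(),np.round(np.median(W[m],0),1))
print(read_state()["time"])
E
```

```text
84 9.88 False [-0.1  0.1 -0.3]
90 10.38 False [-0.7 -0.2  0.4]
95 10.83 False [-0.6 -0.3  0.1]
99 11.22 False [-0.1 -0.3 -0. ]
103 11.48 True [-6.8 10.6  8.9]
17.61162552086903 82.7048591189863
side 636 [array([ 0.7, 15.6, 28.5]), array([-38.3,   2. ,  39.2]), array([  4.2,  86. , 115.6])]
red 1699 [638.3  -3.7  69.5]
amber 1539 [450.5 -68.7  69.4]
top 374 [array([ 5.8, 22.2, 29.8]), array([-40.1,  -9.5,  38.1]), array([ 16.1, 112.1, 116.6])]
red 1893 [638.4 -14.7  70. ]
amber 2257 [450.9 -77.3  69.6]
16.2833
```

View pics/s4.png

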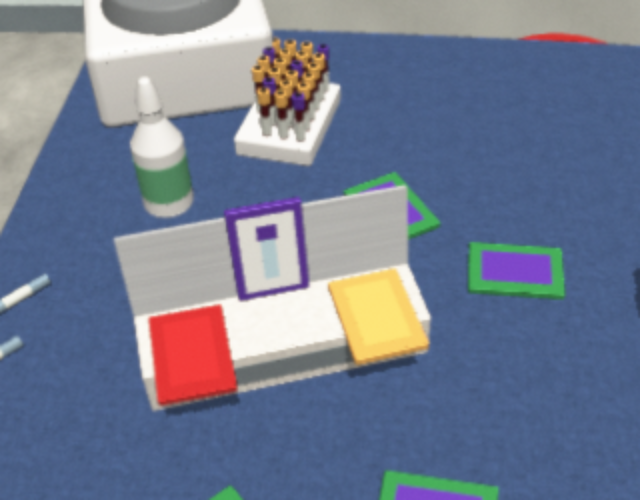

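The purple plate stands from (268,295) to (265,205), leaning on the fence with its tube picture facing out. Its top is about 115 mm above the platform. By the top camera, red and amber are within 0.5 mm of where they lay.

```bash
python3 -c "
from workcell import *
print(finish_job())"
```

```text
the job is handed in; nothing more can be done
None
```

The purple sign is tipped upright and leaning on the fence, the red and amber signs were left lying where they were, and the job is handed in at about 16 s of robot time.

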